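# Clamp a plaster mould in the lever-pumped mould press

### The job

Lay the banded plaster mould flat and lengthwise on the green press's bed and push it in, centred and square, until it is fully home against the two brass stops. Then pump the red lever through full strokes, letting it spring right back up each time, until the sprung foot has come down on the mould and its black pointer stands inside the green band, not the red; the press only goes down, so finish with a short stroke if a full one would overshoot. Leave the mould clamped like that with the lever up, and the bowl, jar and tub where they are.

Things in the scene. Friction and masses are not known exactly. Their poses are not given: they have to be found in the camera images.
- mould: Closed two-part plaster mould, an off-white block with two black bands, 140 mm long (its x), 56 mm wide (its y), 55 mm high, about 0.5 kg; symmetric end for end. Origin at the centre of its underside. Starts loose on the bench, long way roughly away from the robot.
- press: Fixed green bench press. Origin on the bench under the ram axis; x points into the press, away from the robot; y left. Steel bed, top 15 mm up, x -220 to +100 mm, y +-75 mm. Posts with inner faces at y +-76 mm, x +-15 mm; crosshead 56 mm deep (x), heights 205 to 265 mm, cylinder on it up to 340 mm. Pump at y -140 mm, x -32 to +32 mm.
- home (a point): Point on the bed's top face straight below the ram axis (15 mm above the bench), axes as the press. The mould's origin lies here (x about +1 mm) when it is home against the stops.
- ram (a joint): How far the ram has gone down, 0 to 0.074 m; starts at 0 to 0.024. One-way: it moves down only while the lever is being pressed, about 12 mm per full stroke (first stroke 2 to 16 mm, as some of it may be idle), stays when the lever rises and cannot be raised again. Short strokes may gain nothing.
- foot (a joint): Compression of the sprung foot in the ram, in m: 0 hanging free, grows as the foot is pressed up by the mould. Read on the coloured scale of the ram by the black pointer (both the near and the far face): white below 0.005, green 0.005 to 0.013, red above.
- foot_face (a point): Centre of the foot's round rubber underside (54 mm diameter). 46 mm above the top of the mould on the bed when the ram reads 0.
- lever (a joint): Angle of the pump lever, rad: 0 fully up (23 degrees above level), 0.7 at its bottom stop. Sprung: it returns up by itself when let go. Pressing at the grip takes about 4 N at the top to about 12 N at the bottom.
- lever_grip (a point): Middle of the upper face of the lever's red grip (95 mm long, 30 mm wide, 20 mm thick); moves with the lever. 155 mm along the lever from its pivot, 10 mm above the lever's centre line; it goes down about 105 mm in a full stroke.
- bowl: Bystander: loose terracotta bowl, 110 mm across, 60 mm high, origin at the centre of its underside.
- glaze_jar: Bystander: loose white glaze jar with blue cap, 72 mm across, 100 mm high, origin at the centre of its underside.
- tub: Bystander: loose blue ceramic tub, 80 mm across, 95 mm high, origin at the centre of its underside.
- stops (a point): On the bed's top face, midway between the two brass stops (22 mm wide and high, centred 22 mm to either side), in the plane of their faces, 71 mm beyond the home point.
- lever_pivot (a point): The lever's pivot, 112 mm above the bench; its axis is level, along the press's y. The lever points from here to the press's -x (towards the robot).
There are look-alikes about, which are no part of the job. Leave any purple look-alike of the mould alone.

How it is judged:
By the outcome, as a careful person would: the job done as asked, in the order asked, and still so for the second after the job is handed in, with the robot touching nothing.
It also fails if it takes over 72 s, if anything falls off the work surface, if the arm or the gripper's body presses on something with over 40 N, if the wrist force passes 120 N, or if a joint passes its speed limit or range.

### The arm

A 6-joint arm with a two-finger parallel gripper is mounted at the origin on the work surface. World frame = base frame: x ahead of the robot, y to its left, z up, the work surface at z = 0. Lengths are in m, angles in degrees, forces in N, time in s.
With the tool pointing down it reaches from about 0.3 to 0.875 m from the base axis. Payload 4.2 kg.
Tool frame: the origin (TCP) lies at the very end of the fingers, on their centre line; the grasp point (between the pads) lies 19 mm behind it (bot.hold_point_z is the distance from the TCP to the grasp point, in m); z points along the fingers, x is the direction in which the jaws open and shut, and the axes are right-handed (so a half turn about z gives the same grasp; the last joint's range is limited). The gripper opens to 85 mm and grips with 20 to 120 N. Pads are 22 mm wide; open, the fingers measure 114 mm over their backs; the gripper's body (76 mm by 85 mm) begins 54 mm behind the grasp point. The pads swing forward as they close: fully open they stand 13 mm farther back than shut.
Start: joints at [-68.182, 18.312, 89.639, -0, 72.044, -1.146], TCP at [0.224, -0.529, 0.231] pointing down, gripper open.
Joint ranges: [-177.97, 177.97], [-48.28, 115.42], [12.27, 149.76], [-77.06, 257.06], [2.81, 150.46], [-146.56, 146.56]. Speed limits (degrees/s): [147.25, 147.25, 180, 180, 180, 180].

### API

Orientations are given as [roll, pitch, yaw] about the fixed x, y, z axes, in that order (R = Rz(yaw) Ry(pitch) Rx(roll)).
In Python, from bench import bot gives the robot as it stands. The module is installed in compiled form; this text tells all that it offers.
- The arm moves only by the tool play_rows, never from a script. Its argument "moves" is one flat list of numbers, 7 for each row, row after row: the shift along the tool's x, y, z in m, then the turn, a rotation vector about the tool's x, y, z in rad, then the closure, from -1 (fully open) to 1 (shut). In form: [x, y, z, ax, ay, az, jaw, x, y, z, ax, ay, az, jaw, ...]. A call has 1 to 10 rows; each row shifts and turns the commanded pose from where the row before left it, along the tool's axes as they then stand; what a row does not reach is not made up. A row lasts 1/12 s, in which the tool goes at most 41.7 mm and 7.16 degrees, less where a joint would pass 70% of its speed; a pose out of reach is approached as far as the arm can. A call is refused whole if a number of a shift passes 0.0417 or a number of a turn 0.125, either way. A call with a gripper value outside its range is refused whole. The fingers move at their own pace and stop on an object; the grip force is fixed at half the most. Time passes only in rows, so rows that do not move let the fingers close. It gives the time, the measured TCP pose, the force and the opening at its end, in the units of the state.
- bot.observe(): the state, without advancing time (a new reading comes with each control period).
- bot.camera(name): name is "side" or "top" or "wrist"; returns a dict with "pixels" (480x640x3 uint8, red, green, blue), "fx", "fy", "cx", "cy" (pixels), "dist_coeffs" ([k1, k2, p1, p2, k3] as OpenCV has them; the pictures are not rectified), "R" (3x3) and "t" (3): a world point X has camera coordinates R X + t. Camera axes: x right, y down, z forward; pixel columns grow to the right and rows downward; lengths in m; the calibration is good to about 2 mm. A picture is of the moment at which its call begins. There is no depth.
- bot.finish_job(): hands the job in, once; it reports no verdict.
The state is a dict: "clock": time; "joints": joint angles; "dq": joint speeds; "joint_torque": joint torques, N m; "tcp_pos": TCP position; "tool_rot": TCP orientation; "wrist_force": force on the tool from outside, world axes, zero at the start; "moment": the same for the moment, N m; "gripper_width": finger opening in m.
Only numpy, scipy, OpenCV 4.12 (cv2) and the standard library are available. Lean on these libraries where they do the work, as an engineer would, in place of code of your own. Each camera call takes 0.05 s, during which the arm holds its last target. There are 200 camera calls.

## Working session

There is one attempt and no reset: what is moved stays moved. The work goes in short steps, Python scripts to look and compute and a tool call to move; the robot and the scene stay as the last step left them, time stands still between calls to the robot, and variables do not carry over. Pictures are saved under pics/ and viewed, about 8 in all and at most 12, crops included, and the job is handed in when it is done.

Besides the shell and the picture viewer there is one more tool, called after "Call:" as name(argument=value, ...) on one line, values as JSON. play_rows: Moves the arm, as the interface text tells. Its arguments: {"type":"object","properties":{"moves":{"type":"array"}},"required":["moves"]}

```bash
mkdir -p pics
cat > h.py <<'E'
import numpy as np, cv2
from bench import bot
def K(c): return np.array([[c['fx'],0,c['cx']],[0,c['fy'],c['cy']],[0,0,1.]])
def save(c,n,crop=None,s=1):
    im=c['pixels'][...,::-1]
    if crop: x0,y0,x1,y1=crop; im=im[y0:y1,x0:x1]
    cv2.imwrite('pics/'+n,cv2.resize(im,None,fx=s,fy=s,interpolation=cv2.INTER_CUBIC))
def onz(c,uv,z):
    "pixels -> world points at height z"
    p=cv2.undistortPoints(np.array(uv,float).reshape(-1,1,2),K(c),np.array(c['dist_coeffs'],float)).reshape(-1,2)
    R=np.array(c['R']);C=-R.T@np.array(c['t'])
    d=np.c_[p,np.ones(len(p))]@R
    return C+d*((np.asarray(z)-C[2])/d[:,2])[:,None]
def proj(c,P):
    return cv2.projectPoints(np.array(P,float).reshape(-1,1,3),cv2.Rodrigues(np.array(c['R']))[0],np.array(c['t'],float),K(c),np.array(c['dist_coeffs'],float))[0].reshape(-1,2)
E
python3 - <<'E'
from h import *
a=bot.camera('top');b=bot.camera('side')
im=np.hstack([a['pixels'],b['pixels']])[...,::-1]
cv2.imwrite('pics/top0.png',a['pixels'][...,::-1]);cv2.imwrite('pics/side0.png',b['pixels'][...,::-1])
for c in(a,b): print(np.round(-np.array(c['R']).T@c['t'],3),np.round(c['R'],2).tolist(),c['fx'])
print(bot.observe())
E
```

```text
[0.412 0.023 1.557] [[-0.01, -1.0, 0.02], [-1.0, 0.01, -0.08], [0.08, -0.02, -1.0]] 532.100654781991
[0.107 0.904 1.009] [[-0.9, -0.44, 0.01], [-0.29, 0.59, -0.75], [0.32, -0.68, -0.66]] 494.7758791290241
{'clock': 0.1, 'joints': array([-6.81819601e+01,  1.83498454e+01,  8.96998592e+01,  3.70928264e-04,
        7.20433311e+01, -1.14570158e+00]), 'dq': array([-0.13982487, -0.07687083, -0.05175061,  0.07954884,  0.0464279 ,
       -0.04548213]), 'joint_torque': array([ 2.14948818e-04, -4.16407478e+01, -2.34705001e+01, -1.10175711e-04,
        4.91981526e-03, -1.42916079e-05]), 'tcp_pos': array([ 0.22418316, -0.52903896,  0.2305446 ]), 'tool_rot': array([-1.79997787e+02,  9.30101389e-02, -6.70363713e+01]), 'wrist_force': array([ 0.18272511, -0.00629612,  0.08581491]), 'moment': array([0.03802241, 0.00057037, 0.04443294]), 'gripper_width': 0.08561620788140925}
```

View pics/top0.png

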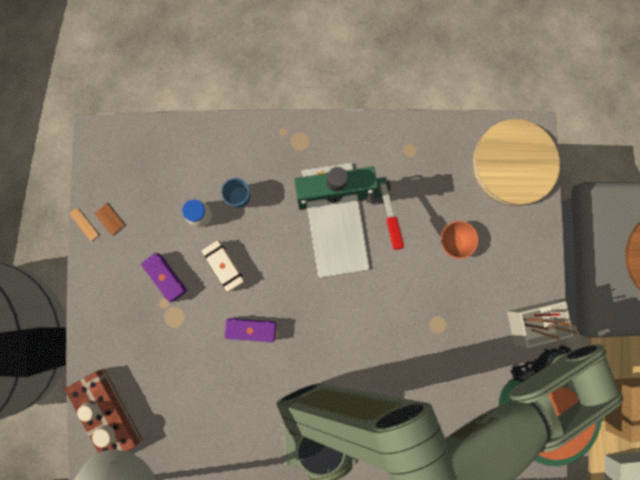

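View pics/side0.png

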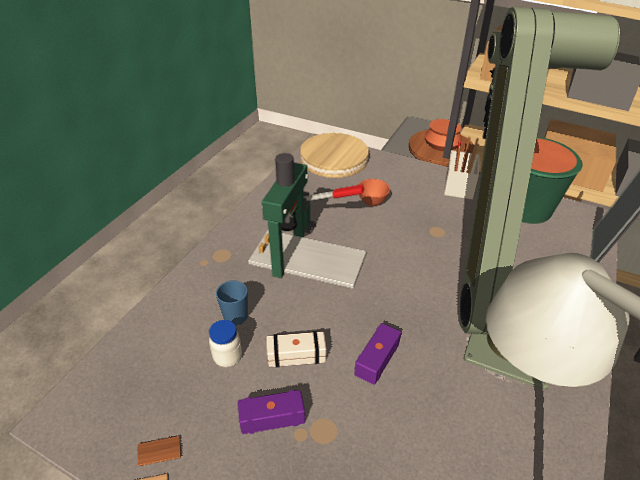

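Candidates: the off-white block with two black bands at top (222,266), the purple block at (163,277) and the purple block at (250,330). The white banded one fits the description. I'll check it and the press in one close crop.

Run:
```python
from h import *
c=bot.camera('top'); np.save('pics/top.npy',c,allow_pickle=True)
save(c,'crop.png',(190,155,420,295),3.45)
```

```text
(no output)
```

View pics/crop.png

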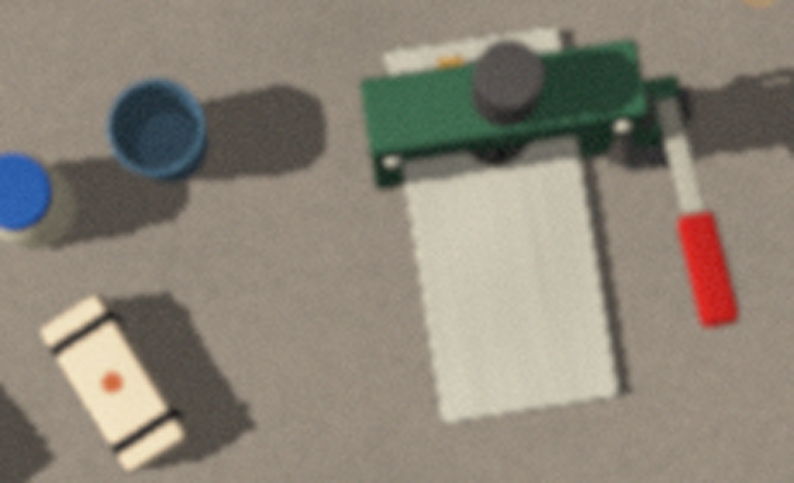

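The crop shows an off-white block with two black bands and a red dot at crop (113,382), which is the mould. The bed's near corners are at (443,421) and (619,395), the far ones at (384,52) and (562,30). The red grip is at about (708,268).

Run:
```python
from h import *
from scipy.optimize import least_squares
c=np.load('pics/top.npy',allow_pickle=True).item()
px=lambda L:(np.array(L,float)+.5)/3.45-.5+[190,155]
def fit(uv,loc,z,x0):
    loc=np.array(loc,float)
    def P(q):
        a=q[2];R=np.array([[np.cos(a),-np.sin(a)],[np.sin(a),np.cos(a)]])
        return np.c_[loc[:,:2]@R.T+q[:2],loc[:,2]+z]
    r=least_squares(lambda q:(proj(c,P(q))-uv).ravel(),x0,loss='soft_l1')
    print('pose',r.x[:2].round(4),'yaw',np.degrees(r.x[2]).round(2),'res px',r.fun.reshape(-1,2).round(1).tolist());return r.x
b=fit(px([(443,421),(619,395),(384,52),(562,30)]),[(-.22,.075,.015),(-.22,-.075,.015),(.1,.075,.015),(.1,-.075,.015)],0,[.6,0,0])
m=fit(px([(42,330),(100,295),(185,435),(127,470)]),[(.07,.028,.055),(.07,-.028,.055),(-.07,-.028,.055),(-.07,.028,.055)],0,[.6,.3,.5])
R=np.array([[np.cos(b[2]),-np.sin(b[2])],[np.sin(b[2]),np.cos(b[2])]])
def W(x,y): return (b[:2]+R@[x,y])
# grip: top face at rest; pivot
print('cap centre z.34',onz(c,px([(510,75)]),[.34]).round(3), 'ram', W(0,0))
for z in(.17,.18,.19):print('grip',z,onz(c,px([(708,268)]),[z]).round(3), (R.T@(onz(c,px([(708,268)]),[z])[0,:2]-b[:2])).round(3))
for n,p,z in(('tub',(155,130),.095),('jar',(10,195),.1)):print(n,onz(c,px([p]),[z]).round(3))
print('mould wrt press',(R.T@(m[:2]-b[:2])).round(3), np.degrees(m[2]-b[2]).round(1))
for x in(-.22,-.16,0):print(x,W(x,0).round(4))
```

```text
pose [ 0.6694 -0.0441] yaw 8.06 res px [[-0.1, 0.5], [-0.0, 0.3], [0.8, -0.1], [-0.6, -0.9]]
pose [0.4756 0.2697] yaw 31.26 res px [[-0.4, -0.7], [-0.4, -0.9], [0.4, 0.6], [0.3, 0.9]]
cap centre z.34 [[ 0.669 -0.043  0.34 ]] ram [ 0.6694158  -0.04407542]
grip 0.17 [[ 0.554 -0.202  0.17 ]] [-0.136 -0.14 ]
grip 0.18 [[ 0.553 -0.2    0.18 ]] [-0.137 -0.138]
grip 0.19 [[ 0.552 -0.199  0.19 ]] [-0.138 -0.137]
tub [[0.677 0.231 0.095]]
jar [[0.625 0.347 0.1  ]]
mould wrt press [-0.148  0.338] 23.2
-0.22 [ 0.4516 -0.0749]
-0.16 [ 0.511  -0.0665]
0 [ 0.6694 -0.0441]
```

```bash
cat >> h.py <<'E'
from scipy.spatial.transform import Rotation as Ro
B=np.array([.6694,-.0441]);BY=np.radians(8.06)
def W(x,y,z): return np.array([B[0]+x*np.cos(BY)-y*np.sin(BY),B[1]+x*np.sin(BY)+y*np.cos(BY),z])
def inpress(p): d=np.array(p[:2])-B;return np.array([d[0]*np.cos(BY)+d[1]*np.sin(BY),-d[0]*np.sin(BY)+d[1]*np.cos(BY)])
def go(*ts):
    "ts: (pos,yaw) list; turn first, then shift in turned axes, tool pointing down"
    s=bot.observe();p=s['tcp_pos'];R=Ro.from_euler('xyz',s['tool_rot'],degrees=True)
    print('clk',round(s['clock'],2),'p',p.round(4),'rot',s['tool_rot'].round(2),'press',inpress(p).round(4),'F',s['wrist_force'].round(1),'w',round(s['gripper_width'],4))
    for pos,yaw in ts:
        R2=Ro.from_euler('xyz',[180,0,yaw],degrees=True)
        t=(R.inv()*R2).as_rotvec();d=R2.inv().apply(np.array(pos)-p)
        print('turn',t.round(4),'rows',np.ceil(abs(t).max()/.124),'| shift',d.round(4),'rows',np.ceil(np.linalg.norm(d)/.0415))
        p,R=np.array(pos),R2
E
python3 -c "
from h import *
go(([.4756,.2697,.20],-58.74),([.4756,.2697,.012],-58.74))"
```

```text
clk 0.15 p [ 0.2242 -0.5291  0.2307] rot [-1.800e+02  8.000e-02 -6.704e+01] press [-0.5088 -0.4178] F [ 0.4  0.2 -1.1] w 0.086
turn [-1.000e-04  1.300e-03 -1.448e-01] rows 2.0 | shift [-0.5524 -0.6294  0.0307] rows 21.0
turn [0. 0. 0.] rows 0.0 | shift [ 0.    -0.     0.188] rows 5.0
```

Call:
play_rows(moves=[0,0,0,0,0,-0.0724,-1,0,0,0,0,0,-0.0724,-1,-0.0251,-0.0286,0.0014,0,0,0,-1,-0.0251,-0.0286,0.0014,0,0,0,-1,-0.0251,-0.0286,0.0014,0,0,0,-1,-0.0251,-0.0286,0.0014,0,0,0,-1,-0.0251,-0.0286,0.0014,0,0,0,-1,-0.0251,-0.0286,0.0014,0,0,0,-1,-0.0251,-0.0286,0.0014,0,0,0,-1,-0.0251,-0.0286,0.0014,0,0,0,-1])

```text
clock: 0.98
tcp_pos: [0.3156, -0.2372, 0.2199]
tool_rot: [-180.0, 0.0, -58.8]
wrist_force: [0.5, 0.6, -1.1]
gripper_width: 0.0855
```

Call:
play_rows(moves=[-0.0251,-0.0286,0.0014,0,0,0,-1,-0.0251,-0.0286,0.0014,0,0,0,-1,-0.0251,-0.0286,0.0014,0,0,0,-1,-0.0251,-0.0286,0.0014,0,0,0,-1,-0.0251,-0.0286,0.0014,0,0,0,-1,-0.0251,-0.0286,0.0014,0,0,0,-1,-0.0251,-0.0286,0.0014,0,0,0,-1,-0.0251,-0.0286,0.0014,0,0,0,-1,-0.0251,-0.0286,0.0014,0,0,0,-1,-0.0251,-0.0286,0.0014,0,0,0,-1])

```text
clock: 1.82
tcp_pos: [0.4299, 0.1259, 0.206]
tool_rot: [180.0, -0.0, -58.7]
wrist_force: [0.8, 0.2, -0.3]
gripper_width: 0.0853
```

Call:
play_rows(moves=[-0.0251,-0.0286,0.0014,0,0,0,-1,-0.0251,-0.0286,0.0014,0,0,0,-1,-0.0251,-0.0286,0.0014,0,0,0,-1,-0.0251,-0.0286,0.0014,0,0,0,-1,0,0,0,0,0,0,-1])

```text
clock: 2.23
tcp_pos: [0.4774, 0.2749, 0.1996]
tool_rot: [-179.8, 0.1, -58.5]
wrist_force: [-0.2, -0.5, 0.4]
gripper_width: 0.0851
```

```bash
python3 -c "
from h import *
go(([.4756,.2697,.20],-58.74),([.4756,.2697,.012],-58.74))
c=bot.camera('wrist');np.save('pics/w1.npy',c,allow_pickle=True);save(c,'w1.png')
C=-np.array(c['R']).T@c['t'];print(C.round(3))
m=np.array([.4756,.2697]);a=np.radians(31.26);R=np.array([[np.cos(a),-np.sin(a)],[np.sin(a),np.cos(a)]])
print(proj(c,[[*(m+R@q),.055] for q in([.07,.028],[.07,-.028],[-.07,-.028],[-.07,.028])]).round(0).tolist())"
```

```text
clk 2.23 p [0.4774 0.2749 0.1996] rot [-1.7984e+02  1.1000e-01 -5.8500e+01] press [-0.1454  0.3428] F [-0.2 -0.5  0.4] w 0.0851
turn [-0.0029  0.002   0.0041] rows 1.0 | shift [ 0.0035  0.0042 -0.0004] rows 1.0
turn [0. 0. 0.] rows 0.0 | shift [ 0.    -0.     0.188] rows 5.0
[0.548 0.317 0.343]
[[293.0, 141.0], [366.0, 142.0], [360.0, 304.0], [297.0, 304.0]]
```

View pics/w1.png

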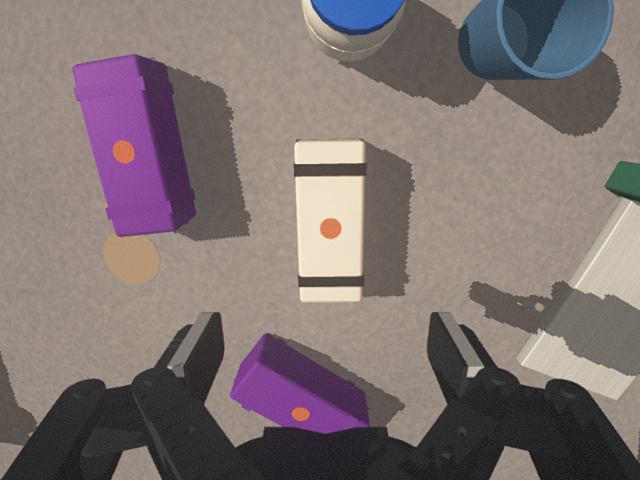

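The white banded block's top corners are at (295,140), (366,140), (362,301) and (300,301), within 2–3 px of my prediction, so the mould pose is confirmed. The wrist camera sticks out about 83 mm on the tool's far side and would hit the press, so I'm turning the tool half round before grasping.

Call:
play_rows(moves=[0,0,0,0,0,-0.1207,-1,0,0,0,0,0,-0.1207,-1,0,0,0,0,0,-0.1207,-1,0,0,0,0,0,-0.1207,-1,0,0,0,0,0,-0.1207,-1,0,0,0,0,0,-0.1207,-1,0,0,0,0,0,-0.1207,-1,0,0,0,0,0,-0.1207,-1,0,0,0,0,0,-0.1207,-1,0,0,0,0,0,-0.1207,-1])

```text
clock: 3.12
tcp_pos: [0.4751, 0.2676, 0.2004]
tool_rot: [180.0, 0.1, 10.7]
wrist_force: [-1.0, 0.4, 0.5]
gripper_width: 0.0852
```

Call:
play_rows(moves=[0,0,0,0,0,-0.1207,-1,0,0,0,0,0,-0.1207,-1,0,0,0,0,0,-0.1207,-1,0,0,0,0,0,-0.1207,-1,0,0,0,0,0,-0.1207,-1,0,0,0,0,0,-0.1207,-1,0,0,0,0,0,-0.1207,-1,0,0,0,0,0,-0.1207,-1,0,0,0,0,0,-0.1207,-1,0,0,0,0,0,-0.1207,-1])

```text
clock: 3.95
tcp_pos: [0.4751, 0.2676, 0.2004]
tool_rot: [-180.0, 0.1, 79.9]
wrist_force: [-0.6, -1.0, 0.3]
gripper_width: 0.0855
```

Call:
play_rows(moves=[0,0,0.02,0,0,-0.1207,-1,0,0,0.02,0,0,-0.1207,-1,0,0,0.02,0,0,-0.1207,-1,0,0,0.02,0,0,-0.1207,-1,0,0,0.01,0,0,-0.1207,-1,0,0,0,0,0,-0.1207,-1,0,0,0,0,0,0,-1,0,0,0,0,0,0,-1])

```text
clock: 4.62
tcp_pos: [0.4755, 0.2682, 0.1106]
tool_rot: [-180.0, 0.0, 120.8]
wrist_force: [0.3, 0.7, 0.7]
gripper_width: 0.0851
```

```bash
python3 -c "
from h import *
go(([.4756,.2697,.012],121.26))"
```

```text
clk 4.62 p [0.4755 0.2682 0.1106] rot [-1.7998e+02  1.0000e-02  1.2084e+02] press [-0.1482  0.3364] F [0.3 0.7 0.7] w 0.0851
turn [-0.0004  0.0002 -0.0073] rows 1.0 | shift [0.0012 0.0009 0.0986] rows 3.0
```

Call:
play_rows(moves=[0.001,0.001,0.0246,0,0,-0.0073,-1,0,0,0.0246,0,0,0,-1,0,0,0.0246,0,0,0,-1,0,0,0.0246,0,0,0,-1,0,0,0,0,0,0,-1,0,0,0,0,0,0,0.2,0,0,0,0,0,0,1,0,0,0,0,0,0,1,0,0,0,0,0,0,1,0,0,0,0,0,0,1])

```text
clock: 5.45
tcp_pos: [0.4775, 0.2709, 0.0142]
tool_rot: [179.8, 0.0, 121.5]
wrist_force: [1.0, -1.9, 6.8]
gripper_width: 0.0552
```

Call:
play_rows(moves=[0,0,0,0,0,0,1,0,0,0,0,0,0,1,0,0,-0.02,0,0,0,1,0,0,-0.02,0,0,0,1,0,0,-0.02,0,0,0,1,0,0,0,0,0,0,1])

```text
clock: 5.95
tcp_pos: [0.4778, 0.2716, 0.0754]
tool_rot: [179.6, 0.0, 121.5]
wrist_force: [0.6, -0.1, -5.2]
gripper_width: 0.0555
```

```bash
python3 -c "
from h import *
go((W(-.12,0,.085),98.06),(W(-.12,0,.0285),98.06))"
```

```text
clk 5.95 p [0.4778 0.2716 0.0754] rot [1.7960e+02 2.0000e-02 1.2146e+02] press [-0.1454  0.3394] F [ 0.6 -0.1 -5.2] w 0.0555
turn [ 0.007  -0.0012  0.4084] rows 4.0 | shift [-0.3394  0.0254 -0.0096] rows 9.0
turn [0. 0. 0.] rows 0.0 | shift [ 0.     -0.      0.0565] rows 2.0
```

Call:
play_rows(moves=[0,0,0,0,0,0.1021,1,0,0,0,0,0,0.1021,1,0,0,0,0,0,0.1021,1,0,0,0,0,0,0.1021,1,-0.034,0.0025,-0.001,0,0,0,1,-0.034,0.0025,-0.001,0,0,0,1,-0.034,0.0025,-0.001,0,0,0,1,-0.034,0.0025,-0.001,0,0,0,1,-0.034,0.0025,-0.001,0,0,0,1,-0.034,0.0025,-0.001,0,0,0,1])

```text
clock: 6.78
tcp_pos: [0.5185, 0.069, 0.0768]
tool_rot: [-179.9, -0.0, 98.1]
wrist_force: [1.1, 0.5, -5.6]
gripper_width: 0.0552
```

Call:
play_rows(moves=[-0.034,0.0025,-0.001,0,0,0,1,-0.034,0.0025,-0.001,0,0,0,1,-0.034,0.0025,-0.001,0,0,0,1,-0.034,0.0025,-0.001,0,0,0,1,0,0,0,0,0,0,1,0,0,0,0,0,0,1])

```text
clock: 7.28
tcp_pos: [0.5479, -0.0642, 0.0807]
tool_rot: [-179.9, -0.0, 97.9]
wrist_force: [-0.6, 0.3, -6.6]
gripper_width: 0.0554
```

```bash
python3 -c "
from h import *
go((W(-.12,0,.085),98.06),(W(-.12,0,.0295),98.06))
c=bot.camera('top');np.save('pics/t2.npy',c,allow_pickle=True)
d=bot.camera('side');save(d,'s2.png',(230,120,430,300),4)
"
```

```text
clk 7.28 p [ 0.5479 -0.0642  0.0807] rot [-1.7989e+02 -4.0000e-02  9.7870e+01] press [-0.1231 -0.0028] F [-0.6  0.3 -6.6] w 0.0554
turn [-0.0019 -0.0007 -0.0034] rows 1.0 | shift [ 0.0028  0.0031 -0.0043] rows 1.0
turn [0. 0. 0.] rows 0.0 | shift [ 0.     -0.      0.0555] rows 2.0
```

View pics/s2.png

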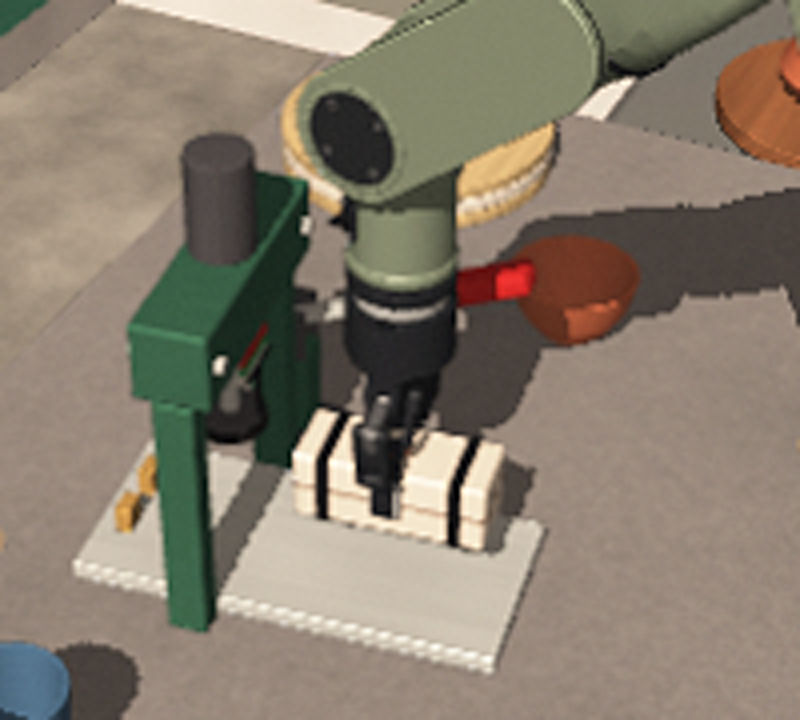

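The side view shows the mould held level and lengthwise over the bed at crop (400,480), in line with the press and clear of the foot at (235,410). The scale shows green below red near (258,350). Next I lower it.

Call:
play_rows(moves=[0.002,0,0.016,0,0,-0.003,1,0,0,0.016,0,0,0,1,0,0,0.012,0,0,0,1,0,0,0,0,0,0,1,0,0,0,0,0,0,1,0,0,0,0,0,0,1])

```text
clock: 7.88
tcp_pos: [0.5486, -0.0599, 0.0386]
tool_rot: [180.0, 0.0, 98.3]
wrist_force: [0.4, 0.3, -5.8]
gripper_width: 0.0554
```

```bash
python3 -c "
from h import *
go((W(-.12,0,.0295),98.06))
"
```

```text
clk 7.88 p [ 0.5486 -0.0599  0.0386] rot [1.7995e+02 1.0000e-02 9.8330e+01] press [-0.1218  0.0013] F [ 0.4  0.3 -5.8] w 0.0554
turn [0.0009 0.0002 0.0047] rows 1.0 | shift [-0.0013  0.0018  0.0091] rows 1.0
```

Call:
play_rows(moves=[-0.001,0,0.004,0,0,0.004,1,0,0,0.004,0,0,0,1,0,0,0.0015,0,0,0,1,0,0,0,0,0,0,1,0,0,0,0,0,0,1])

```text
clock: 8.3
tcp_pos: [0.5486, -0.0616, 0.0292]
tool_rot: [179.9, 0.0, 98.0]
wrist_force: [-1.4, 0.9, -0.4]
gripper_width: 0.0555
```

Call:
play_rows(moves=[0,0,0,0,0,0,0,0,0,0,0,0,0,-1,0,0,0,0,0,0,-1,0,0,0,0,0,0,-1,0,0,0,0,0,0,-1,0,0,0,0,0,0,-1])

```text
clock: 8.8
tcp_pos: [0.5487, -0.0618, 0.0287]
tool_rot: [180.0, 0.0, 98.0]
wrist_force: [-0.6, 0.4, 0.1]
gripper_width: 0.0855
```

```bash
python3 -c "
from h import *
go((W(-.218,0,.031),98.06))
"
```

```text
clk 8.8 p [ 0.5487 -0.0618  0.0287] rot [1.7997e+02 2.0000e-02 9.8020e+01] press [-0.122  -0.0006] F [-0.6  0.4  0.1] w 0.0855
turn [ 0.0005  0.0003 -0.0006] rows 1.0 | shift [ 0.0006 -0.096  -0.0023] rows 3.0
```

Slide back off the mould, close the jaws to about 40 mm and view from the top.

Call:
play_rows(moves=[0,-0.024,-0.001,0,0,0,-1,0,-0.024,-0.001,0,0,0,-1,0,-0.024,0,0,0,0,-1,0,-0.024,0,0,0,0,-1,0,0,0,0,0,0,-1,0,0,0,0,0,0,0,0,0,0,0,0,0,0,0,0,0,0,0,0,0])

```text
clock: 9.47
tcp_pos: [0.4549, -0.0752, 0.0309]
tool_rot: [179.9, 0.0, 98.0]
wrist_force: [0.9, 0.4, -0.0]
gripper_width: 0.0512
```

```bash
python3 -c "
from h import *
go((W(-.081,0,.031),98.06))
c=bot.camera('top');np.save('pics/t3.npy',c,allow_pickle=True);d=bot.camera('side');np.save('pics/s3.npy',d,allow_pickle=True)
a=c['pixels'][155:295,290:410];b=d['pixels'][140:300,240:390]
s=lambda i,f:cv2.resize(i[...,::-1],None,fx=f,fy=f,interpolation=cv2.INTER_CUBIC)
A=s(a,3.3);Bm=s(b,2.65);h=min(len(A),len(Bm));cv2.imwrite('pics/c3.png',np.hstack([A[:h],Bm[:h]]));print(A.shape,Bm.shape)
"
```

```text
clk 9.47 p [ 0.4549 -0.0752  0.0309] rot [1.7989e+02 4.0000e-02 9.8040e+01] press [-0.2167 -0.0007] F [ 0.9  0.4 -0. ] w 0.0512
turn [ 0.0019  0.0007 -0.0004] rows 1.0 | shift [ 7.000e-04  1.357e-01 -1.000e-04] rows 4.0
(462, 396, 3) (424, 398, 3)
```

View pics/c3.png

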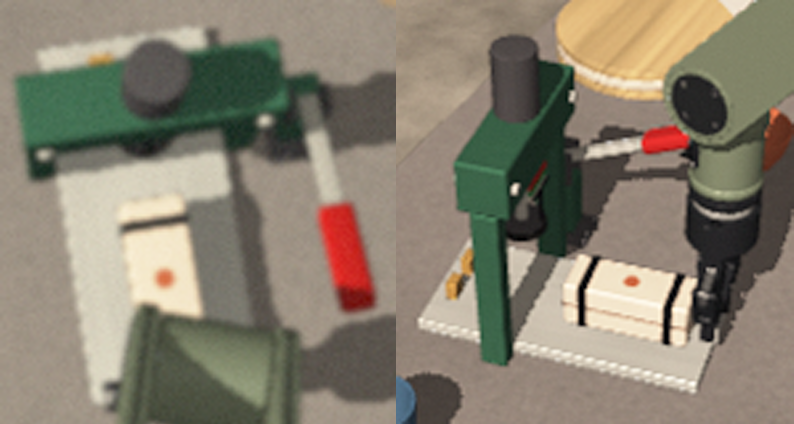

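Call:
play_rows(moves=[0,0,0,0,0,0,0.4,0,0,0,0,0,0,0.4,0,0,0,0,0,0,0.4])

```text
clock: 9.82
tcp_pos: [0.4536, -0.075, 0.0305]
tool_rot: [-180.0, 0.0, 98.0]
wrist_force: [0.9, -0.4, -0.4]
gripper_width: 0.0257
```

```bash
python3 -c "
from h import *
go((W(-.081,0,.031),98.06))
c=np.load('pics/t3.npy',allow_pickle=True).item()
for p in onz(c,(np.array([(118,205),(184,195),(165,279),(134,303),(201,316)],float)+.5)/3.3-.5+[290,155],[.07]*5): print(inpress(p).round(4))
"
```

```text
clk 9.82 p [ 0.4536 -0.075   0.0305] rot [-180.      0.     98.04] press [-0.218  -0.0004] F [ 0.9 -0.4 -0.4] w 0.0257
turn [-0.      0.0001 -0.0004] rows 1.0 | shift [ 0.0004  0.137  -0.0005] rows 4.0
[-0.0559  0.0299]
[-0.0557 -0.0273]
[-1.246e-01 -1.000e-04]
[-0.1409  0.0291]
[-0.1603 -0.0256]
```

The mould sits at press x −0.125, y +0.001, and square. Next is the push.

Call:
play_rows(moves=[0,0.008,0,0,0,0,0.4,0,0.012,0,0,0,0,0.4,0,0.012,0,0,0,0,0.4,0,0.012,0,0,0,0,0.4,0,0.012,0,0,0,0,0.4,0,0.012,0,0,0,0,0.4,0,0.012,0,0,0,0,0.4,0,0.012,0,0,0,0,0.4,0,0.012,0,0,0,0,0.4,0,0.012,0,0,0,0,0.4])

```text
clock: 10.65
tcp_pos: [0.5671, -0.0586, 0.0301]
tool_rot: [-179.7, -0.0, 98.0]
wrist_force: [-4.3, -1.5, 2.7]
gripper_width: 0.0257
```

Call:
play_rows(moves=[0,0.006,0,0,0,0,0.4,0,0.003,0,0,0,0,0.4,0,0.003,0,0,0,0,0.4,0,0.003,0,0,0,0,0.4,0,0,0,0,0,0,0.4])

```text
clock: 11.07
tcp_pos: [0.5833, -0.0567, 0.0304]
tool_rot: [180.0, 0.0, 98.0]
wrist_force: [-1.8, 0.5, -0.7]
gripper_width: 0.0259
```

```bash
python3 -c "
from h import *
go((W(-.081,0,.031),98.06))
"
```

```text
clk 11.07 p [ 0.5833 -0.0567  0.0304] rot [179.98   0.    98.02] press [-0.087  -0.0004] F [-1.8  0.5 -0.7] w 0.0259
turn [ 0.0003  0.     -0.0007] rows 1.0 | shift [ 0.0004  0.006  -0.0006] rows 1.0
```

Call:
play_rows(moves=[0,0.002,0,0,0,0,0.4,0,0.002,0,0,0,0,0.4,0,0.001,0,0,0,0,0.4,0,0,0,0,0,0,0.4])

```text
clock: 11.4
tcp_pos: [0.5884, -0.0561, 0.0306]
tool_rot: [180.0, 0.0, 98.0]
wrist_force: [-1.8, 0.2, -1.3]
gripper_width: 0.0254
```

Call:
play_rows(moves=[0,0.001,0,0,0,0,0.4,0,0.001,0,0,0,0,0.4,0,0,0,0,0,0,0.4])

```text
clock: 11.65
tcp_pos: [0.5902, -0.0558, 0.0306]
tool_rot: [180.0, 0.0, 98.0]
wrist_force: [-2.4, -0.0, -1.3]
gripper_width: 0.0255
```

Call:
play_rows(moves=[0,0.001,0,0,0,0,0.4,0,0.001,0,0,0,0,0.4,0,0,0,0,0,0,0.4])

```text
clock: 11.9
tcp_pos: [0.5906, -0.0557, 0.0305]
tool_rot: [-179.8, -0.0, 98.0]
wrist_force: [-6.2, -1.1, 1.3]
gripper_width: 0.0254
```

Call:
play_rows(moves=[0,0.001,0,0,0,0,0.4,0,0.0005,0,0,0,0,0.4,0,0,0,0,0,0,0.4])

```text
clock: 12.15
tcp_pos: [0.5906, -0.0556, 0.0304]
tool_rot: [-179.6, -0.0, 98.0]
wrist_force: [-8.7, -3.2, 3.0]
gripper_width: 0.0255
```

The position has stalled while the force rises to 9 N, so the mould is home. I'll give one more small press, then back off and look.

Call:
play_rows(moves=[0,0.001,0,0,0,0,0.4,0,0,0,0,0,0,0.4,0,-0.01,0,0,0,0,0.4,0,-0.03,0,0,0,0,0.4,0,-0.04,-0.01,0,0,0,0.4,0,-0.04,-0.03,0,0,0,0.6,0,0,-0.04,0,0,0,1,0,0,-0.04,0,0,0,1,0,0,-0.04,0,0,0,1,0,0,0,0,0,0,1])

```text
clock: 12.98
tcp_pos: [0.4881, -0.0719, 0.1943]
tool_rot: [178.9, 0.3, 98.0]
wrist_force: [0.3, 0.1, 0.5]
gripper_width: -0.0
```

```bash
python3 -c "
from h import *
go((W(-.148,-.139,.215),98.06))
d=bot.camera('side');np.save('pics/s4.npy',d,allow_pickle=True);c=bot.camera('top')
print('side px: foot bottom centre ram0/10/20/24, mould top ctr',proj(d,[W(0,0,.116),W(0,0,.106),W(0,0,.096),W(0,0,.092),W(0,0,.07)]).round(1).tolist())
a=c['pixels'][155:275,290:400];b=d['pixels'][185:270,245:325]
s=lambda i,w,h:cv2.resize(i[...,::-1],(w,h),interpolation=cv2.INTER_CUBIC)
cv2.imwrite('pics/c4.png',np.hstack([s(a,330,360),s(b,470,500)[:360] if 0 else s(b,339,360)]))
cv2.imwrite('pics/c4.png',np.hstack([cv2.copyMakeBorder(s(a,330,360),0,150,0,0,0),s(b,480,510)[:510]])[:510,:800])
"
```

```text
clk 12.98 p [ 0.4881 -0.0719  0.1943] rot [178.86   0.34  98.01] press [-0.1834 -0.0021] F [0.3 0.1 0.5] w -0.0
turn [ 0.0199  0.006  -0.0008] rows 1.0 | shift [-0.1369  0.0354 -0.0207] rows 4.0
side px: foot bottom centre ram0/10/20/24, mould top ctr [[287.8, 224.6], [287.9, 227.3], [288.1, 230.0], [288.1, 231.1], [288.4, 236.9]]
```

View pics/c4.png

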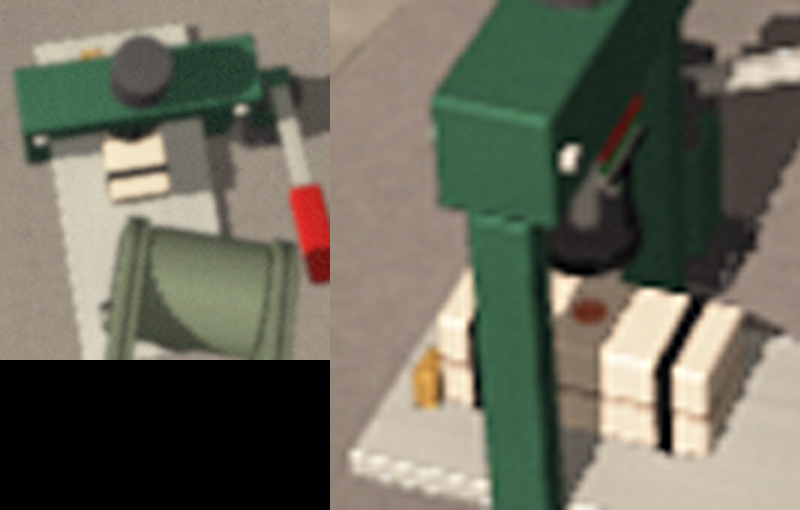

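The mould lies square, with its near end at crop (112,200)–(171,192). It touches the brass stop at (428,375) and its red dot is under the foot. The foot's lower rim is at about (597,272) in the right crop.

```bash
cat >> h.py <<'E'
def rimlow(d,ram):
    t=np.linspace(0,2*np.pi,90);q=proj(d,[W(.027*np.cos(a),.027*np.sin(a),.116-ram) for a in t]);return q[q[:,1].argmax()]
E
python3 -c "
from h import *
d=np.load('pics/s4.npy',allow_pickle=True).item()
for r in(0,.006,.012,.018,.024):print(r,rimlow(d,r).round(1))
c=bot.camera('top')
for p in onz(c,(np.array([(112,200),(171,192)],float)+.5)/3-.5+[290,155],[.07]*2): print(inpress(p).round(4))
go((W(-.148,-.139,.21),98.06))
"
```

```text
0 [287.5 230.7]
0.006 [287.6 232.3]
0.012 [287.7 233.9]
0.018 [287.8 235.5]
0.024 [287.8 237.1]
[-0.0694  0.0274]
[-0.0701 -0.0286]
clk 13.13 p [ 0.4829 -0.071   0.1862] rot [1.7982e+02 5.0000e-02 9.8030e+01] press [-0.1884 -0.0005] F [ 0.3 -0.1 -0.2] w -0.0
turn [ 0.0031  0.0008 -0.0005] rows 1.0 | shift [-0.1385  0.0404 -0.0238] rows 4.0
```

Call:
play_rows(moves=[0,0,-0.024,0,0,0,1,-0.0346,0.0101,0,0,0,0,1,-0.0346,0.0101,0,0,0,0,1,-0.0346,0.0101,0,0,0,0,1,-0.0346,0.0101,0,0,0,0,1,0,0,0,0,0,0,1,0,0,0,0,0,0,1])

```text
clock: 13.72
tcp_pos: [0.5415, -0.2035, 0.2069]
tool_rot: [-179.8, -0.1, 97.9]
wrist_force: [-0.8, 0.1, -0.5]
gripper_width: 0.0
```

Call:
play_rows(moves=[0,0,0.017,0,0,0,1,0,0,0.017,0,0,0,1,0,0,0.017,0,0,0,1,0,0,0.017,0,0,0,1,0,0,0,0,0,0,1])

```text
clock: 14.13
tcp_pos: [0.5393, -0.2007, 0.1384]
tool_rot: [-179.7, -0.2, 98.1]
wrist_force: [-2.3, -0.4, 4.7]
gripper_width: 0.0002
```

Call:
play_rows(moves=[0,0,0.0165,0,0,0,1,0,0,0.0165,0,0,0,1,0,0,0.0165,0,0,0,1,0,0,0.0165,0,0,0,1,0,0,0,0,0,0,1,0,0,0,0,0,0,1])

```text
clock: 14.63
tcp_pos: [0.5439, -0.2016, 0.0786]
tool_rot: [179.6, 0.1, 98.1]
wrist_force: [0.2, 2.5, 12.5]
gripper_width: -0.0001
```

```bash
python3 -c "
from h import *
go((W(-.148,-.139,.21),98.06))
d=bot.camera('side');np.save('pics/s5.npy',d,allow_pickle=True)
"
```

```text
clk 14.63 p [ 0.5439 -0.2016  0.0786] rot [1.7965e+02 1.0000e-01 9.8050e+01] press [-0.1463 -0.1383] F [ 0.2  2.5 12.5] w -0.0001
turn [ 0.0061  0.0017 -0.0002] rows 1.0 | shift [-0.0007 -0.0017 -0.1314] rows 4.0
```

Call:
play_rows(moves=[0,0,0.003,0,0,0,1,0,0,0.002,0,0,0,1,0,0,0,0,0,0,1])

```text
clock: 14.93
tcp_pos: [0.5441, -0.2017, 0.078]
tool_rot: [179.5, 0.2, 98.1]
wrist_force: [-7.4, 4.2, 37.7]
gripper_width: 0.0
```

Call:
play_rows(moves=[0,0,-0.024,0,0,0,1,0,0,-0.024,0,0,0,1,0,0,-0.024,0,0,0,1,0,0,-0.024,0,0,0,1,0,0,-0.024,0,0,0,1,0,0,-0.022,0,0,0,1,0,0,0,0,0,0,1])

```text
clock: 15.52
tcp_pos: [0.5437, -0.2021, 0.2177]
tool_rot: [179.5, 0.2, 98.1]
wrist_force: [1.2, 0.2, 0.4]
gripper_width: -0.0002
```

```bash
python3 -c "
from h import *
go((W(-.148,-.139,.21),98.06))
d=bot.camera('side');np.save('pics/s6.npy',d,allow_pickle=True)
o=[]
for n in('s4','s6'):
    d=np.load(f'pics/{n}.npy',allow_pickle=True).item();o.append(cv2.resize(d['pixels'][190:250,275:325][...,::-1],(400,480),interpolation=cv2.INTER_CUBIC))
cv2.imwrite('pics/c6.png',np.hstack(o))
"
```

```text
clk 15.52 p [ 0.5437 -0.2021  0.2177] rot [179.53   0.23  98.09] press [-0.1466 -0.1388] F [1.2 0.2 0.4] w -0.0002
turn [0.0082 0.004  0.0005] rows 1.0 | shift [-0.0002 -0.0014  0.0077] rows 1.0
```

View pics/c6.png

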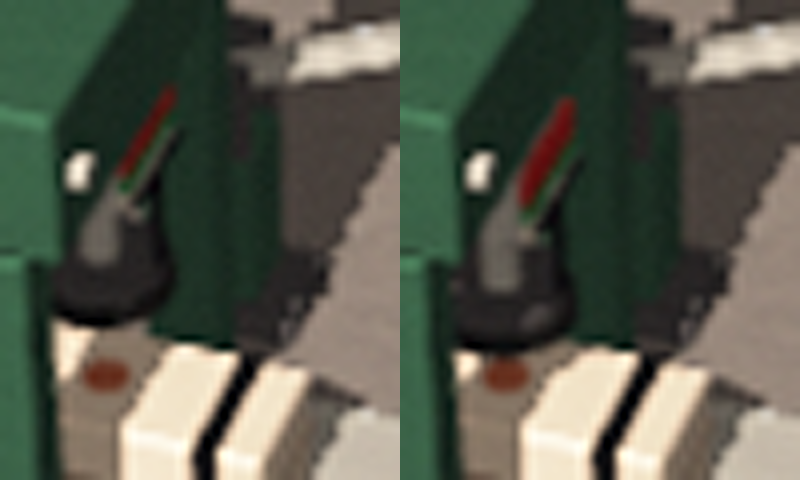

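The foot came down about 12 mm on this stroke (light rim from y=130 to 155 at 8×), and the ram is now at about 12–13 mm. Strokes 2 and 3 follow.

Call:
play_rows(moves=[0,0,0.0174,0,0,0,1,0,0,0.0174,0,0,0,1,0,0,0.0174,0,0,0,1,0,0,0.0174,0,0,0,1,0,0,0.0174,0,0,0,1,0,0,0.0174,0,0,0,1,0,0,0.0174,0,0,0,1,0,0,0.0174,0,0,0,1,0,0,0,0,0,0,1,0,0,0,0,0,0,1])

```text
clock: 16.4
tcp_pos: [0.5426, -0.2015, 0.0777]
tool_rot: [179.8, 0.0, 98.0]
wrist_force: [-5.1, 3.9, 31.4]
gripper_width: 0.0
```

Call:
play_rows(moves=[0,0,-0.024,0,0,0,1,0,0,-0.024,0,0,0,1,0,0,-0.024,0,0,0,1,0,0,-0.024,0,0,0,1,0,0,-0.024,0,0,0,1,0,0,-0.0192,0,0,0,1,0,0,0,0,0,0,1,0,0,0,0,0,0,1])

```text
clock: 17.07
tcp_pos: [0.5413, -0.2017, 0.2122]
tool_rot: [-180.0, -0.0, 98.1]
wrist_force: [0.8, 0.3, -0.4]
gripper_width: -0.0004
```

Call:
play_rows(moves=[0,0,0.0174,0,0,0,1,0,0,0.0174,0,0,0,1,0,0,0.0174,0,0,0,1,0,0,0.0174,0,0,0,1,0,0,0.0174,0,0,0,1,0,0,0.0174,0,0,0,1,0,0,0.0174,0,0,0,1,0,0,0.0174,0,0,0,1,0,0,0,0,0,0,1,0,0,0,0,0,0,1])

```text
clock: 17.9
tcp_pos: [0.542, -0.2017, 0.0774]
tool_rot: [179.8, 0.0, 98.0]
wrist_force: [-6.3, 4.6, 35.8]
gripper_width: 0.0001
```

Call:
play_rows(moves=[0,0,-0.024,0,0,0,1,0,0,-0.024,0,0,0,1,0,0,-0.024,0,0,0,1,0,0,-0.024,0,0,0,1,0,0,-0.024,0,0,0,1,0,0,-0.0192,0,0,0,1,0,0,0,0,0,0,1,0,0,0,0,0,0,1])

```text
clock: 18.57
tcp_pos: [0.5409, -0.2019, 0.2111]
tool_rot: [-179.9, -0.1, 98.0]
wrist_force: [-1.0, -0.3, -0.6]
gripper_width: 0.0003
```

```bash
python3 -c "
from h import *
go((W(-.148,-.139,.21),98.06),(W(-.30,-.05,.25),98.06))
d=bot.camera('side');np.save('pics/s7.npy',d,allow_pickle=True)
I=[np.load(f'pics/{n}.npy',allow_pickle=True).item()['pixels'][...,0].astype(np.float32) for n in('s4','s6','s7')]
# track white scale edge + rim: rows of column strip, vertical correlation of template around ram
T=[(I[0],(284,198,297,232))]
for a,b,y0 in((0,1,198),(1,2,201)):
    up=lambda i:cv2.resize(i,None,fx=10,fy=10,interpolation=cv2.INTER_CUBIC)
    t=up(I[a][y0:y0+30,286:298]);s=up(I[b][y0-3:y0+42,286:298]);r=cv2.matchTemplate(s,t,cv2.TM_CCOEFF_NORMED).ravel()
    print(r.argmax()/10-3,r.max())
o=[cv2.resize(np.load(f'pics/{n}.npy',allow_pickle=True).item()['pixels'][190:250,275:325][...,::-1],(400,480),interpolation=cv2.INTER_CUBIC) for n in('s6','s7')]
cv2.imwrite('pics/c7.png',np.hstack(o))
"
```

```text
clk 18.57 p [ 0.5409 -0.2019  0.2111] rot [-1.799e+02 -6.000e-02  9.804e+01] press [-0.1493 -0.1382] F [-1.  -0.3 -0.6] w 0.0003
turn [-0.0017 -0.001  -0.0003] rows 1.0 | shift [-0.0008  0.0013  0.0011] rows 1.0
turn [0. 0. 0.] rows 0.0 | shift [ 0.089 -0.152 -0.04 ] rows 5.0
0.5 0.8005306
1.2999999999999998 0.68547195
```

View pics/c7.png

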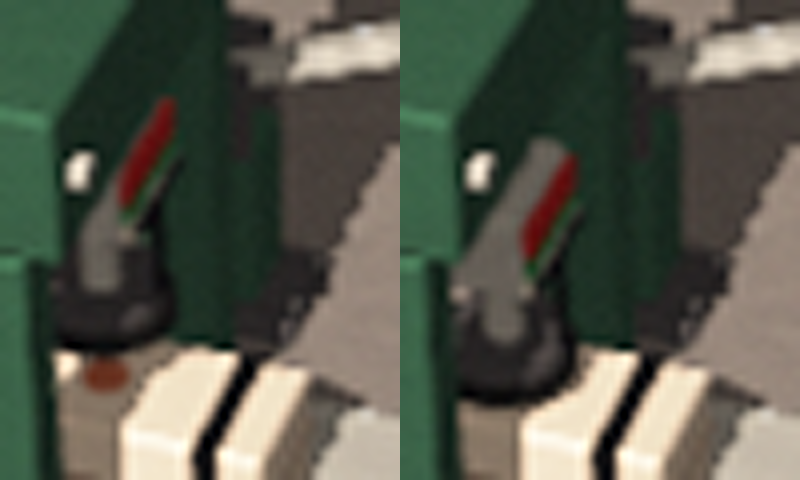

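At 8× the rim has dropped to y=404 (from 350), so the ram is at about 36.5 mm with a gap of about 9 mm. Stroke 4 can be full.

Call:
play_rows(moves=[0,0,0.0174,0,0,0,1,0,0,0.0174,0,0,0,1,0,0,0.0174,0,0,0,1,0,0,0.0174,0,0,0,1,0,0,0.0174,0,0,0,1,0,0,0.0174,0,0,0,1,0,0,0.0174,0,0,0,1,0,0,0.0174,0,0,0,1,0,0,0,0,0,0,1,0,0,0,0,0,0,1])

```text
clock: 19.45
tcp_pos: [0.542, -0.2019, 0.0774]
tool_rot: [179.8, 0.0, 98.0]
wrist_force: [-7.0, 5.0, 36.2]
gripper_width: 0.0003
```

Call:
play_rows(moves=[0,0,-0.024,0,0,0,1,0,0,-0.024,0,0,0,1,0,0,-0.024,0,0,0,1,0,0,-0.024,0,0,0,1,0,0,-0.024,0,0,0,1,0,0,-0.0192,0,0,0,1,0,0,0,0,0,0,1,0,0,0,0,0,0,1])

```text
clock: 20.12
tcp_pos: [0.5409, -0.2021, 0.211]
tool_rot: [-179.9, -0.1, 98.0]
wrist_force: [0.7, -0.7, -0.1]
gripper_width: -0.0001
```

```bash
python3 -c "
from h import *
d=bot.camera('side');np.save('pics/s8.npy',d,allow_pickle=True)
o=[cv2.resize(np.load(f'pics/{n}.npy',allow_pickle=True).item()['pixels'][195:250,275:305][...,::-1],(300,550),interpolation=cv2.INTER_CUBIC) for n in('s7','s8')]
cv2.imwrite('pics/c8.png',np.hstack(o))
s=bot.observe();print(s['joints'].round(1),s['tcp_pos'].round(4))
"
```

```text
[ -21.6   19.4   91.2   -0.    69.7 -119.7] [ 0.5403 -0.2019  0.21  ]
```

```bash
python3 -c "
from h import *
for n in('s6','s7','s8'):
    c=np.load(f'pics/{n}.npy',allow_pickle=True).item();i=c['pixels'].astype(float)[190:235,280:305]
    w=np.clip(i[...,0]-1.3*np.maximum(i[...,1],i[...,2])-15,0,None);yy,xx=np.mgrid[190:235,280:305]
    g=np.clip(i[...,1]-1.25*np.maximum(i[...,0],i[...,2])-5,0,None);g[:,:8]=0
    print(n,'red',(w*xx).sum()/w.sum(),(w*yy).sum()/w.sum(),w.sum())
p=lambda z:proj(c,[W(-.014,0,z)])[0]
print(p(.15),p(.16))
go((W(-.20,-.139,.33),98.06),(W(-.20,0,.33),98.06),(W(-.10,0,.34),98.06))
"
```

```text
s6 red 292.8259009592948 208.54161265232048 1542.7999999999997
s7 red 293.02734951065827 215.54491218662017 1491.8
s8 red 293.2383013811585 218.56709956709955 1455.3
[292.03190593 216.22950319] [291.92068984 213.41202465]
clk 20.17 p [ 0.5403 -0.2019  0.21  ] rot [-1.7977e+02 -1.3000e-01  9.8030e+01] press [-0.1499 -0.1381] F [ 0.4 -0.2 -0. ] w -0.0
turn [-0.0039 -0.0022 -0.0006] rows 1.0 | shift [-0.0009 -0.0501 -0.12  ] rows 4.0
turn [0. 0. 0.] rows 0.0 | shift [0.139 0.    0.   ] rows 4.0
turn [0. 0. 0.] rows 0.0 | shift [ 0.    0.1  -0.01] rows 3.0
```

View pics/c8.png

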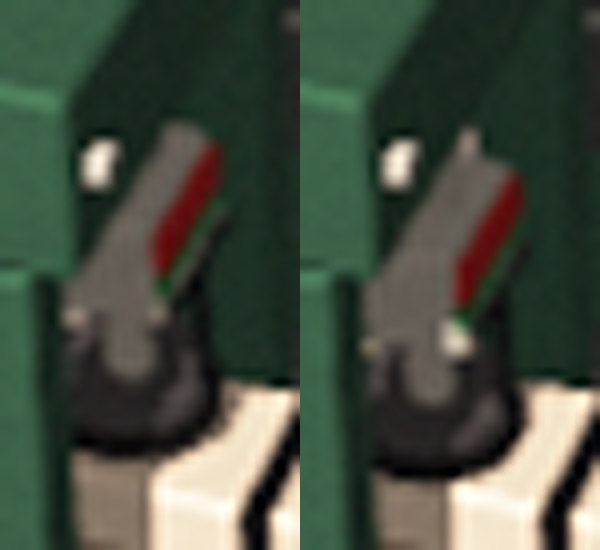

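The two panels show stroke 3 and stroke 4. The red field's lower end moved from y=270 to 305 and the rim from 450 to 478, so the ram gained about 11–12 mm and the foot is only just on the mould. I need about 6–7 mm more, so I'm pressing a short stroke in steps and tracking the red field's centroid. The target is 218.57 plus about 1.8 px.

Call:
play_rows(moves=[0,0,0.015,0,0,0,1,0,0,0.015,0,0,0,1,0,0,0.015,0,0,0,1,0,0,0.015,0,0,0,1,0,0,0.015,0,0,0,1,0,0,0,0,0,0,1,0,0,0,0,0,0,1])

```text
clock: 20.75
tcp_pos: [0.5393, -0.2019, 0.1354]
tool_rot: [-179.6, -0.2, 98.0]
wrist_force: [-2.2, 0.6, 5.2]
gripper_width: 0.0
```

```bash
cat >> h.py <<'E'
def red(k=3):
    o=[]
    for _ in range(k):
        i=bot.camera('side')['pixels'].astype(float)[190:235,280:305]
        w=np.clip(i[...,0]-1.3*np.maximum(i[...,1],i[...,2])-15,0,None);yy=np.mgrid[190:235,280:305][0];o.append((w*yy).sum()/w.sum())
    s=bot.observe();print('red',np.round(o,2),'gain mm',round((np.mean(o)-218.57)/.2817,1),'z',s['tcp_pos'][2].round(4),'F',s['wrist_force'].round(1),round(s['clock'],2))
E
python3 -c "
from h import *
red()"
```

```text
red [219.81 219.78 219.79] gain mm 4.3 z 0.1366 F [-1.8  0.7  4.7] 20.9
```

Call:
play_rows(moves=[0,0,0.0085,0,0,0,1,0,0,0.0085,0,0,0,1,0,0,0,0,0,0,1,0,0,0,0,0,0,1])

```text
clock: 21.23
tcp_pos: [0.5402, -0.2024, 0.1201]
tool_rot: [-179.8, -0.0, 98.0]
wrist_force: [-4.4, -1.0, 7.7]
gripper_width: -0.0002
```

```bash
python3 -c "
from h import *
red()"
```

```text
red [220.35 220.32 220.34] gain mm 6.3 z 0.1205 F [-4.2 -0.7  7.4] 21.38
```

Call:
play_rows(moves=[0,0,-0.024,0,0,0,1,0,0,-0.024,0,0,0,1,0,0,-0.024,0,0,0,1,0,0,-0.023,0,0,0,1,0,0,-0.04,0,0,0,1,0,0,-0.04,0,0,0,1,0,0,-0.04,0,0,0,1,0.0348,0.01,0,0,0,0,1,0.0348,0.01,0,0,0,0,1,0.0348,0.02,0,0,0,0,1])

```text
clock: 22.22
tcp_pos: [0.5657, -0.0927, 0.3359]
tool_rot: [180.0, -0.0, 97.9]
wrist_force: [0.3, 0.5, 0.3]
gripper_width: -0.0
```

Call:
play_rows(moves=[0.0348,0.02,0,0,0,0,1,0,0,0,-0.112,0,0,1,0,0,0,-0.112,0,0,1,0,0,0,-0.112,0,0,1,0,0,0,-0.112,0,0,1,0,0,0,-0.112,0,0,1,0,0,0,-0.112,0,0,1,0,0,0,-0.112,0,0,1,0,0,0,0,0,0,1])

```text
clock: 22.97
tcp_pos: [0.5761, -0.0547, 0.3289]
tool_rot: [135.9, -0.4, 98.0]
wrist_force: [-0.4, 0.4, -1.7]
gripper_width: 0.0
```

```bash
python3 -c "
from h import *
s=bot.observe();print(s['tcp_pos'].round(3),inpress(s['tcp_pos']).round(3),s['joints'].round(1),s['wrist_force'].round(1))
c=bot.camera('wrist');np.save('pics/w9.npy',c,allow_pickle=True)
for z in(.1,.13,.16,.2):print(z,proj(c,[W(-.014,0,z)]).round(0))
red(1)
"
```

```text
[ 0.576 -0.055  0.329] [-0.094  0.003] [ -15.5   -1.2  112.4   32.6   31.5 -135.8] [-0.4  0.4 -1.7]
0.1 [[322.  97.]]
0.13 [[322. 120.]]
0.16 [[322. 146.]]
0.2 [[322. 184.]]
red [220.19] gain mm 5.7 z 0.3347 F [0.8 0.3 1. ] 23.07
```

```bash
python3 -c "
from h import *
c=bot.camera('wrist');np.save('pics/w9.npy',c,allow_pickle=True)
im=c['pixels'][70:190,280:365][::-1,::-1,::-1]
cv2.imwrite('pics/w9.png',cv2.resize(im,None,fx=5,fy=5,interpolation=cv2.INTER_CUBIC))
"
```

```text
(no output)
```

View pics/w9.png

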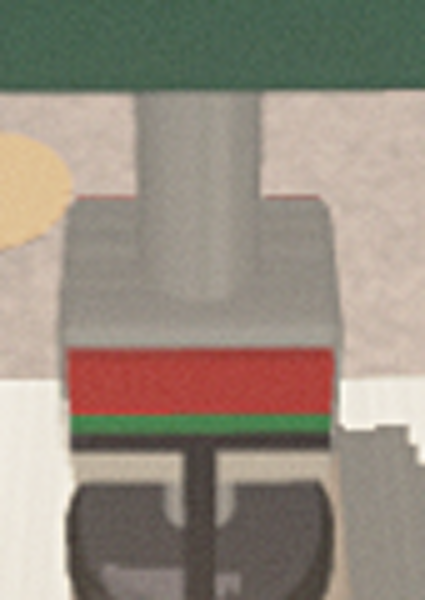

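The near scale shows red at y=348–415, green at 415–433, the black pointer bar at 433–450 and white below. The 8 mm green field spans 415 to about 450 at 4.3 px/mm, so the pointer's centre reads about 7 mm, inside the green. I'll take one last overall look.

```bash
python3 -c "
from h import *
a=bot.camera('top');np.save('pics/t9.npy',a,allow_pickle=True)
b=bot.camera('side')
t=np.load('pics/top.npy',allow_pickle=True).item()
A=cv2.resize(a['pixels'][140:290,170:490],(800,375))[...,::-1]
Bs=cv2.resize(b['pixels'][170:270,240:420],(400,222))[...,::-1]
S=np.hstack([Bs,cv2.resize(t['pixels'][140:290,170:490],(400,222))[...,::-1]])
cv2.imwrite('pics/f.png',np.vstack([A,S]))
for n,c in(('start',t),('end',a)):
    i=c['pixels'].astype(float)[205:255,375:415];w=np.clip(i[...,0]-1.6*i[...,1]-30,0,None);yy,xx=np.mgrid[205:255,375:415];print(n,(w*xx).sum()/w.sum(),(w*yy).sum()/w.sum())
s=bot.observe();print(s['clock'],s['wrist_force'].round(1))
"
```

```text
start 394.4144432498848 232.76716940562127
end 394.30604129736986 232.639474440665
23.2167 [ 0.6 -0.2  0.4]
```

View pics/f.png

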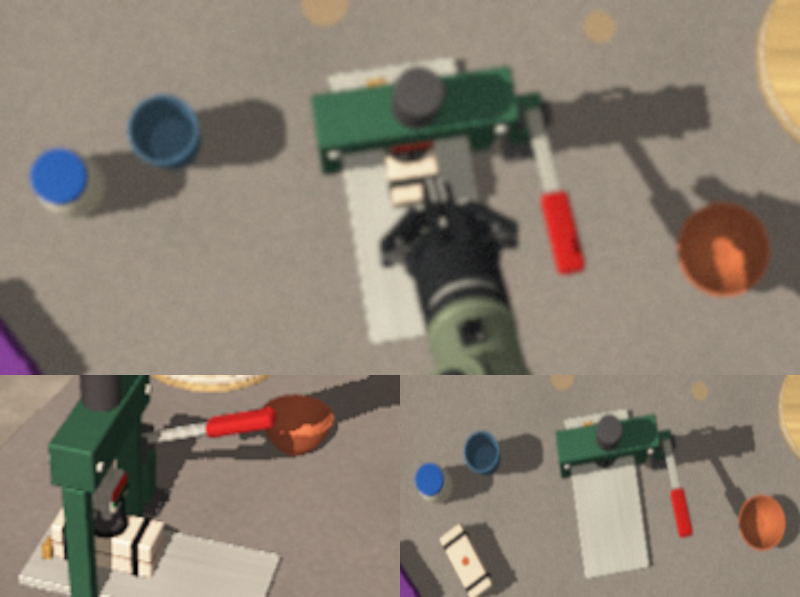

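The mould is clamped under the foot against the stops. The lever is back up (its grip centroid is within 0.2 px of the start), and the bowl, jar and tub are where they were. The gripper touches nothing, so I'm handing in.

```bash
python3 -c "
from bench import bot
print(bot.finish_job())"
```

```text
the job is handed in; nothing more can be done
None
```

The mould is clamped in the press, home against the two brass stops, with the pointer in the green band and the lever up. I handed the job in at about 23 s.

- **Placing:** I gripped the white banded mould, laid it on the bed and pushed it in with both fingertips. It stalled on the stops with the push at about 9 N. The top camera then put its centre at x about 0 mm and y about −1 mm from home, and square.
- **Pumping:** I made four full strokes, letting the lever spring right back each time, then one short stroke. The short stroke was tracked on the camera and added about 6 mm.
- **Pointer:** The close view of the near face showed it at about 7 mm, inside the 5–13 mm green band and nearer its lower edge. That view looks steeply down, so the true reading may be 1–2 mm higher, still green. I did not check the scale on the far face.
- **Other checks:** The lever is fully back up, the bowl, jar and tub look unmoved, and the gripper was clear with the wrist force near zero. The highest force I read was about 38 N vertically, from the fingertips pressing the lever at its bottom stop.
- **Check that failed:** An early attempt to measure the foot's travel by image matching gave unusable values. I used the foot's rim and the red field's position instead. Those two agreed within about 1 mm on the last full stroke.

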